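# Make up the column kit and titration kit

### The arm

A 6-joint arm with a two-finger parallel gripper is mounted at the origin on a cart in front of the work surface, level with it; the furniture and walls round the work are solid. World frame = base frame: x ahead of the robot, y to its left, z up, the work surface at z = 0. Lengths are in m, angles in degrees, forces in N, time in s.
With the tool pointing down it reaches from about 0.4 to 0.825 m from the base axis. Payload 7 kg.
Tool frame: the origin (TCP) lies on the centre line of the jaws, within the pads' length; the fingertips stand 19 mm ahead of it and the grasp point (between the pads) is the TCP (r.tip_extent is the distance from the TCP to the fingertips, in m); z points along the fingers, y is the line along which they close (so a half turn about z gives the same grasp; the last joint's range is limited). The gripper opens to 88 mm and grips with 3 to 60 N. Pads are 19 mm wide; open, the fingers measure 130 mm over their backs; the gripper's body (78 mm by 193 mm) begins 47 mm behind the grasp point.
Start: joints at [-57.405, 20.546, 0.682, 0, -70.136, -16.507], TCP at [0.187, -0.649, 0.246] pointing down, gripper open.
Joint ranges: [-176.03, 176.03], [-82.01, 121.73], [-58.28, 71.71], [-173.87, 95.51], [-174.79, -0.11], [-173.66, 173.66]. Speed limits (degrees/s): [136.94, 136.94, 172.46, 180, 180, 180].

### API

Orientations are given as [roll, pitch, yaw] about the fixed x, y, z axes, in that order (R = Rz(yaw) Ry(pitch) Rx(roll)).
In Python, from plant import r gives the robot as it stands. The module is installed in compiled form; this text tells all that it offers.
- The arm moves only by the tool jog_arm, never from a script. Its argument "deltas" is a list that holds one entry, the list of rows, each a list of 5 numbers: the opening, from -1 (shut) to 1 (fully open), then the shift along the world's x, y, z in cm, then the turn about the world's z in rad. In form: [[[claw, dx, dy, dz, turn], ...]]. A call has 1 to 8 rows; each row shifts and turns the commanded pose from where the row before left it; what a row does not reach is not made up. A row lasts 1/8 s, in which the tool goes at most 62.5 mm and 10.7 degrees, less where a joint would pass 70% of its speed; a pose out of reach is approached as far as the arm can. A call with a gripper value outside its range is refused whole. The fingers move at their own pace and stop on an object; "force" is the grip in N (left out, the last holds). Time passes only in rows, so rows that do not move let the fingers close. It gives the time, the measured TCP pose, the force, the opening and the grip force at its end, in the units of the state.
- r.get_state(): the state, without advancing time (a new reading comes with each control period).
- r.capture(name): name is "side" or "top"; returns the picture (384x512x3 uint8, blue, green, red); there is no depth.
- r.camera_info(name): a dict with "fx", "fy", "cx", "cy" (pixels), "view" (4x4, takes a point from world to camera coordinates). Camera axes: x right, y up, looking along -z (the intrinsics and any distortion apply to the point x, -y, -z); pixel columns grow to the right and rows downward; lengths in m; the calibration is good to about 2 mm. A picture is of the moment at which its call begins. camera_info takes no time and is no camera call.
- r.close_job(): hands the job in; it is judged then, once.
The state is a dict: "time_s": time; "joints": joint angles; "qd": joint speeds; "joint_torque": joint torques, N m; "tcp_pos": TCP position; "eef_rot": TCP orientation; "contact_force": force on the tool from outside, world axes, zero at the start; "moment": the same for the moment, N m; "gripper_width": finger opening in m; "gripper_force": force on a finger pad.
Only numpy, scipy, OpenCV 4.12 (cv2) and the standard library are available. Lean on these libraries where they do the work, as an engineer would, in place of code of your own. Each camera call takes 0.05 s, during which the arm holds its last target. There are 200 camera calls.

### The job

Make up two kits from the stock on the bench. Into the tray with three equal pockets in a row set the largest bottle, the beaker and the bench timer, one to a pocket in any order; into the other tray lay the steel column in the long slot and set the smallest bottle in the square pocket. Everything must sit flat on its pocket's floor, bottles and beaker upright and the timer face up; set things down rather than dropping them, and leave the middle-sized bottle standing where it is.

Things in the scene. Friction and masses are not known exactly. Their poses are not given: they have to be found in the camera images.
- row_tray: Tray with three equal pockets in a row: 92 mm (x) by 244 mm (y), grey plastic with a dark floor, fixed; floor 3 mm thick, 4 mm walls with tops 11 mm above the bench; thin tabs at its y ends. Origin: centre of the underside. Pocket centres lie at its x = 0, y = -80, 0 and +80 mm; each pocket is 84 mm (x) by 76 mm (y) inside.
- slot_tray: T-shaped tray, a long slot with a square pocket on the middle of one side: 148 mm (x) by 198 mm (y), grey plastic with a dark floor, fixed; floor 3 mm thick, 4 mm walls with tops 11 mm above the bench; thin tabs at its y ends. Origin: centre of the underside. Slot 60 (x) by 190 mm (y) inside, along y, centre at x = -40 mm, y = 0. Square pocket 76 by 76 mm inside, centre at x = +32 mm, y = 0.
- large_bottle: Largest of three reagent bottles: round, 62 mm across, 124 mm tall, brown with a blue cap, about 0.22 kg. The cap, 37 mm across, spans heights 106 to 124 mm; grasp it by the cap from above. Origin: centre of the underside, z up; round, so yaw does not matter. 
- middle_bottle: Middle-sized reagent bottle, which stays where it stands: round, 56 mm across, 112 mm tall, white with a red cap. Origin: centre of the underside, z up; round, so yaw does not matter. 
- small_bottle: Smallest reagent bottle: round, 50 mm across, 100 mm tall, brown with a black cap, about 0.18 kg. The cap, 30 mm across, spans heights 85 to 100 mm; grasp it by the cap from above. Origin: centre of the underside, z up; round, so yaw does not matter. 
- beaker: Clear beaker, upright, open at the top: round, 52 mm across, 70 mm tall, about 0.055 kg; stiff enough to grasp across its outside with 10 N. Origin: centre of the underside, z up; round, so yaw does not matter. 
- timer: White bench timer lying face up with a grey display and buttons: 58 mm (x) by 64 mm (y), 16 mm thick (18 mm over the buttons), about 0.07 kg. Origin: centre of the underside, z up; grasp it across x. Starts within 0.25 rad of yaw 0; fits a pocket when roughly parallel to the tray.
- column_centre (a point): Middle of a lying steel chromatography column: 168 mm long along its y axis, a tube 10 mm in diameter with hexagonal nuts 17 mm across 54 to 72 mm from the middle, about 0.14 kg. This point is on the tube's axis, 8.5 mm above what it lies on. Grasp the tube at the middle, across its length. Starts within 0.25 rad of world x.
Things that resemble listed ones, but are neither listed nor needed, are in the scene too. What is shaped like the large_bottle but pink or purple is not meant.

How it is judged:
By the outcome, as a careful person would: the job done as asked, in the order asked, and still so for the second after the job is handed in, with the robot touching nothing.
It also fails if it takes over 128 s, if anything falls off the work surface, if the arm or the gripper's body presses on something with over 40 N, if the wrist force passes 120 N, or if a joint passes its speed limit or range.

## Working session

There is one attempt and no reset: what is moved stays moved. The work goes in short steps, Python scripts to look and compute and a tool call to move; the robot and the scene stay as the last step left them, time stands still between calls to the robot, and variables do not carry over. Pictures are saved under pics/ and viewed, at most 14 in all, crops included, and the job is handed in when it is done.

Besides the shell and the picture viewer there is one more tool, called by a JSON object that holds its "api" and its "payload". jog_arm: Moves the arm, as the interface text tells. Its arguments: {"type":"object","properties":{"deltas":{"type":"array"},"force":{"type":"number"}},"required":["deltas"]}

```bash
mkdir -p pics
python3 - <<'E'
from plant import r
import cv2
for n in("top","side"):
    im=r.capture(n); cv2.imwrite(f"pics/{n}0.png",cv2.resize(im,(800,600),interpolation=cv2.INTER_CUBIC)); cv2.imwrite(f"{n}0raw.png",im)
    print(r.camera_info(n))
print(r.get_state())
E
```

```text
{'fx': 362.52711023209224, 'fy': 362.52711023209224, 'cx': 260.05734271506884, 'cy': 195.54733072905248, 'view': array([[ 0.00255296, -0.99998043, -0.0057116 ,  0.0106451 ],
       [ 0.98267577,  0.00145025,  0.18532734, -0.58502986],
       [-0.18531543, -0.00608579,  0.98266024, -1.02095607],
       [ 0.        ,  0.        ,  0.        ,  1.        ]])}
{'fx': 469.1208239633078, 'fy': 469.1208239633078, 'cx': 254.4937234578578, 'cy': 192.21251974666166, 'view': array([[-0.99842222, -0.05510738,  0.01078144,  0.57045265],
       [ 0.04403993, -0.64937307,  0.75919372, -0.05875302],
       [-0.034836  ,  0.75847069,  0.65077543, -1.12041419],
       [ 0.        ,  0.        ,  0.        ,  1.        ]])}
{'time_s': 0.1, 'joints': array([-5.74046790e+01,  2.05864466e+01,  6.41552698e-01, -1.65226471e-02,
       -7.01344730e+01, -1.65085679e+01]), 'qd': array([-0.03070218, -0.07359494,  0.16869202,  0.13614661, -0.06744568,
       -0.03284782]), 'joint_torque': array([-1.82275104e-03, -5.84161985e+01,  2.93749988e+01,  7.01552108e+00,
        1.01511955e-02, -2.62691015e-05]), 'tcp_pos': array([ 0.18693031, -0.64820761,  0.24474936]), 'eef_rot': array([ 1.79919491e+02, -7.66160319e-03, -1.63918867e+02]), 'contact_force': array([ 0.01741753,  0.65188465, -0.34554255]), 'moment': array([-0.03700486,  0.00604193,  0.00234424]), 'gripper_force': 0.0, 'gripper_width': 0.08738856047028257}
```

View pics/top0.png

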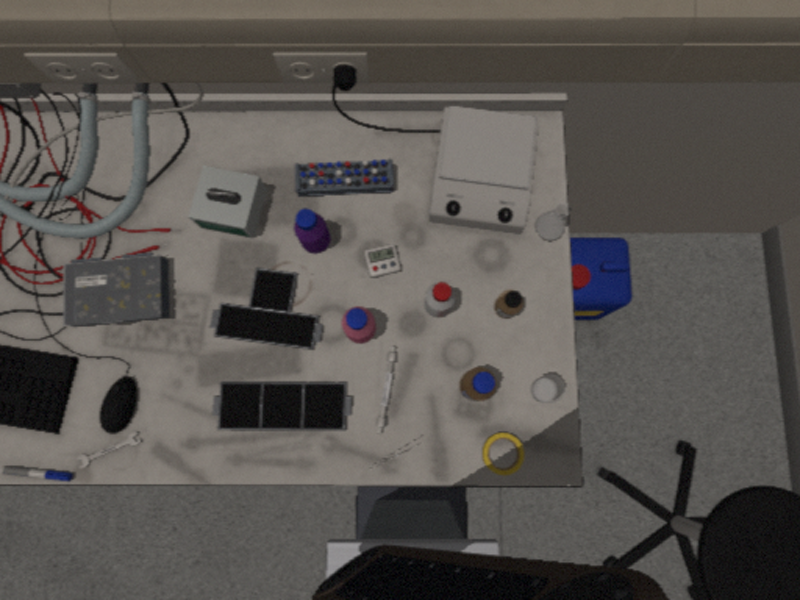

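View pics/side0.png

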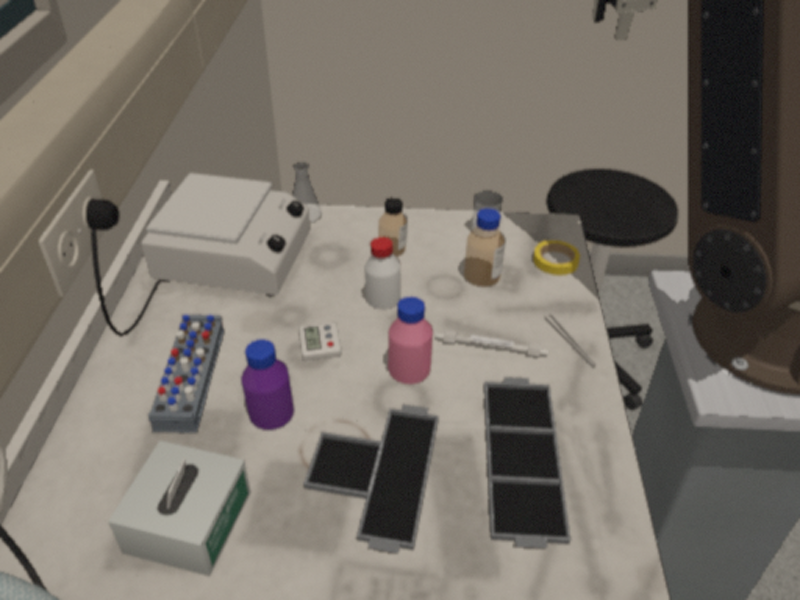

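The top view (800 px scale) shows the row tray around (284,405), the slot tray around (268,310), and the column around (388,390). The timer is at (382,261), the large bottle at (480,384), the small bottle at (510,303) and the beaker at (547,389). I'll enlarge for accurate pixels.

Run:
```python
import cv2
im=cv2.imread("top0raw.png")
def crop(im,x0,y0,w,h,s,n):
    c=cv2.resize(im[y0:y0+h,x0:x0+w],None,fx=s,fy=s,interpolation=cv2.INTER_CUBIC)
    c=cv2.convertScaleAbs(c,alpha=1.5,beta=10)
    for i in range(0,w,10):cv2.putText(c,str(x0+i),(i*s,8),0,.3,(0,255,255),1) if i%20==0 else 0; cv2.line(c,(i*s,10),(i*s,14),(0,255,255),1)
    for i in range(0,h,10):cv2.putText(c,str(y0+i),(0,i*s+4),0,.3,(0,255,255),1)
    cv2.imwrite("pics/"+n,c)
crop(im,132,150,130,130,6,"t1.png") if 0 else crop(im,132,160,130,120,5,"t1.png")
crop(im,230,150,135,120,5,"t2.png")
```

```text
(no output)
```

View pics/t1.png

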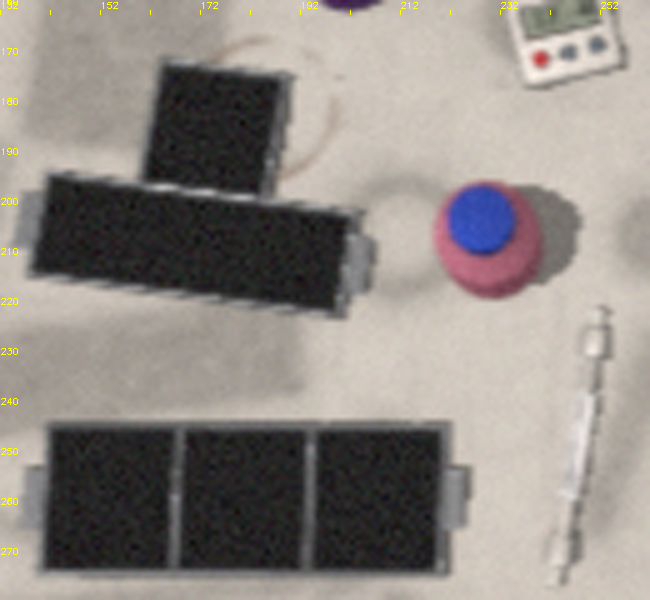

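View pics/t2.png

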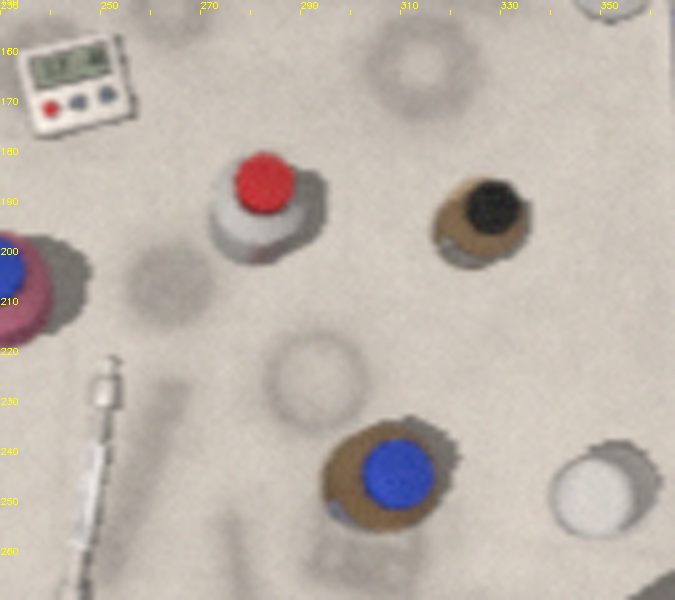

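The crops give sub-pixel corners and cap centres. Now I'll convert them to world coordinates.

```bash
cat > h.py <<'E'
import numpy as np
from plant import r
def back(n,uv,z):
    i=r.camera_info(n);V=i["view"];R=V[:3,:3];t=V[:3,3]
    c=-R.T@t; d=R.T@np.array([(uv[0]-i["cx"])/i["fx"],-(uv[1]-i["cy"])/i["fy"],-1])
    return (c+d*(z-c[2])/d[2])
def proj(n,p):
    i=r.camera_info(n);V=i["view"];q=V[:3,:3]@np.array(p)+V[:3,3]
    return np.array([i["cx"]+i["fx"]*q[0]/-q[2], i["cy"]-i["fy"]*q[1]/-q[2]])
E
python3 - <<'E'
from h import *
np.set_printoptions(precision=4,suppress=True)
T1=lambda x,y:(132+x/5,160+y/5); T2=lambda x,y:(230+x/5,150+y/5); S=lambda x,y:(x*.64,y*.64)
def b(l,uv,z,n="top"):
    p=back(n,uv,z);print(l,p,"side800",proj("side",p)/.64);return p
print("row");P=[b(k,T1(*c),.011)[:2] for k,c in dict(TL=(48,423),TR=(451,423),BR=(449,575),BL=(38,575)).items()]
print(np.mean(P,0),[np.linalg.norm(P[i]-P[i-1]) for i in range(4)])
print("slot");P=[b(k,T1(*c),.011)[:2] for k,c in dict(TL=(48,172),TR=(362,212),BR=(345,318),BL=(28,277)).items()]
print(np.mean(P,0),[np.linalg.norm(P[i]-P[i-1]) for i in range(4)],[np.degrees(np.arctan2(*(-(P[a]-P[c])))) for a,c in((0,1),(3,2))])
P=[b(k,T1(*c),.011)[:2] for k,c in dict(TL=(162,58),TR=(293,73),BR=(270,195),BL=(142,183)).items()];print(np.mean(P,0))
print("col");P=[b(k,T1(*c),z)[:2] for k,c,z in (("a",(603,308),.0085),("b",(555,583),.0085),("n1",(597,342),.0085),("n2",(563,545),.0085))]
print((P[0]+P[1])/2,(P[2]+P[3])/2,np.linalg.norm(P[0]-P[1]),np.degrees(np.arctan2(*(P[0]-P[1])[::-1])))
print("timer");P=[b(k,T2(*c),.014)[:2] for k,c in dict(TL=(20,62),TR=(120,35),BR=(136,116),BL=(42,138)).items()]
print(np.mean(P,0),[np.linalg.norm(P[i]-P[i-1]) for i in range(4)],[np.degrees(np.arctan2(*(P[a]-P[c]))) for a,c in((0,1),(3,2))])
b("large",T2(399,474),.124);b("small",T2(494,207),.1);b("mid",T2(265,183),.112);b("beak",T2(592,497),.07);b("beak0",T2(592,497),.0);b("pink",T1(482,220),.124)
print("from side:");
for l,p,z in(("large",(488,217),.124),("small",(394,203),.1),("beak",(488,197),.07)): print(l,back("side",S(*p),z))
E
```

```text
row
TL [0.442  0.3693 0.011 ] side800 [491.693  534.2029]
TR [0.4426 0.1258 0.011 ] side800 [484.0128 380.2358]
BR [0.353  0.1251 0.011 ] side800 [547.8481 382.8794]
BL [0.3524 0.3696 0.011 ] side800 [569.6989 538.7141]
[0.3975 0.2474] [np.float64(0.08967708273651549), np.float64(0.2434444807471544), np.float64(0.08956401842555212), np.float64(0.24450643116071502)]
slot
TL [0.5963 0.379  0.011 ] side800 [358.0734 534.3644]
TR [0.5715 0.1836 0.011 ] side800 [390.1602 406.8461]
BR [0.506  0.1919 0.011 ] side800 [438.4337 413.9529]
BL [0.5308 0.3872 0.011 ] side800 [414.5091 543.8716]
[0.5511 0.2854] [np.float64(0.06603759188616411), np.float64(0.19705393985654174), np.float64(0.06607060004882338), np.float64(0.19685422654008097)] [np.float64(-172.76471996065413), np.float64(-172.7550414892892)]
TL [0.6692 0.3121 0.011 ] side800 [304.1801 482.4455]
TR [0.6596 0.2295 0.011 ] side800 [320.9832 430.1313]
BR [0.5821 0.2408 0.011 ] side800 [379.2681 439.9385]
BL [0.5895 0.3203 0.011 ] side800 [368.3245 491.613 ]
[0.6251 0.2757]
col
a [0.5127 0.0347 0.0085] side800 [435.2548 334.9483]
b [0.34
[... 420 characters left out ...]
de800 [341.5391 348.962 ]
[0.6818 0.0566] [np.float64(0.05105561628719379), np.float64(0.06508174203611321), np.float64(0.05343952157239245), np.float64(0.06013578774474946)] [np.float64(-15.728723187758956), np.float64(-13.619992937571261)]
large [ 0.4367 -0.1233  0.124 ] side800 [488.6126 214.3594]
small [ 0.5888 -0.1839  0.1   ] side800 [393.9296 202.3264]
mid [ 0.6    -0.0531  0.112 ] side800 [381.4971 242.6837]
beak [ 0.4268 -0.2396  0.07  ] side800 [488.8845 203.0249]
beak0 [ 0.4296 -0.2561  0.    ] side800 [483.4572 230.6186]
pink [0.5481 0.0988 0.124 ] side800 [411.9177 303.7719]
from side:
large [ 0.438  -0.1159  0.124 ]
small [ 0.5885 -0.1818  0.1   ]
beak [ 0.4276 -0.2588  0.07  ]
```

Run:
```python
import cv2
im=cv2.imread("side0raw.png")
for n,(x0,y0,w,h,s) in {"s1":(180,115,200,120,4),"s2":(190,235,180,120,4)}.items():
    c=cv2.resize(im[y0:y0+h,x0:x0+w],None,fx=s,fy=s,interpolation=cv2.INTER_CUBIC)
    cv2.imwrite(f"pics/{n}.png",cv2.convertScaleAbs(c,alpha=1.5,beta=10))
```

```text
(no output)
```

View pics/s1.png

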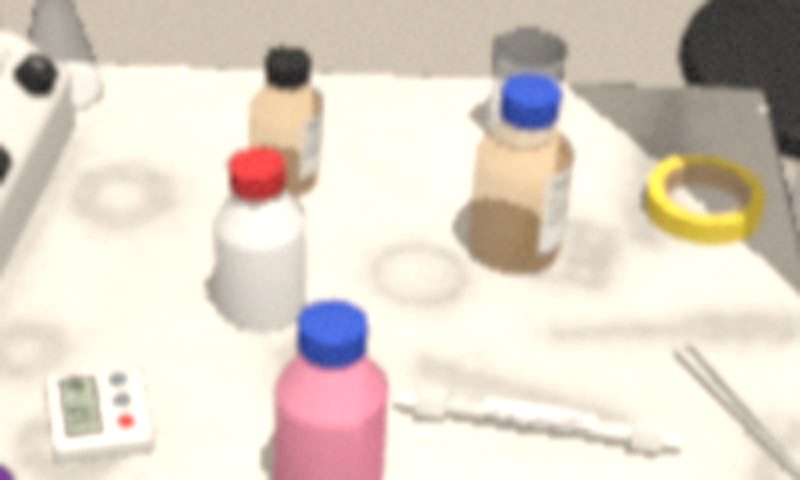

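View pics/s2.png

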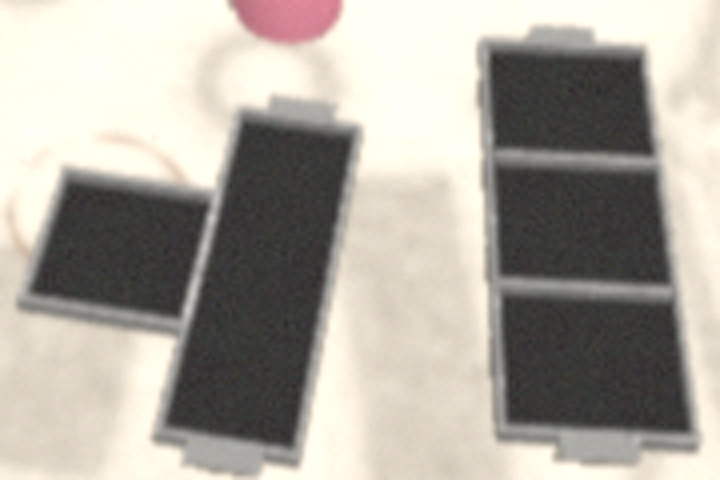

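Both views agree to within a few mm. Estimated positions in m:

| Object | Position | Notes |
|---|---|---|
| Large bottle | (.437, -.122) | |
| Small bottle | (.589, -.183) | |
| Beaker | (.4285, -.2575) | the disc in the top view is its base |
| Timer | (.682, .057) | yaw +14° |
| Column | (.431, .048) | axis at -9.5° |
| Row tray | (.3975, .249) | |
| Slot centre | (.551, .287) | yaw -7.2° |
| Square pocket | (.624, .278) | |

I'll start with the large bottle.

{"api": "jog_arm", "payload": {"deltas": [[[1, 2.5, 5.25, 0, 0.16], [1, 2.5, 5.25, 0, 0.16], [1, 2.5, 5.25, 0, 0.16], [1, 2.5, 5.25, 0, 0.16], [1, 2.5, 5.25, 0, 0.16], [1, 2.5, 5.25, 0, 0.16], [1, 2.5, 5.25, 0, 0.16], [1, 2.5, 5.25, 0, 0.16]]], "force": 20}}

```text
time_s: 1.1
tcp_pos: [0.3873, -0.2267, 0.2456]
eef_rot: [-180.0, 0.0, -90.3]
contact_force: [1.1, 0.5, -0.5]
gripper_width: 0.0879
gripper_force: 0.0
```

{"api": "jog_arm", "payload": {"deltas": [[[1, 2.5, 5.2, -2, 0], [1, 2.5, 5.2, -3, 0], [1, 0, 0, -2.5, 0], [1, 0, 0, 0, 0], [1, 0, 0, 0, 0]]]}}

```text
time_s: 1.72
tcp_pos: [0.4363, -0.127, 0.1725]
eef_rot: [-180.0, -0.0, -90.6]
contact_force: [-0.0, -0.1, -0.8]
gripper_width: 0.0878
gripper_force: 0.0
```

Run:
```python
from h import *; import cv2
s=r.get_state();print(s["tcp_pos"],s["eef_rot"])
a=r.capture("side");b=r.capture("top")
c=cv2.resize(a[110:230,230:380],None,fx=3.2,fy=3.2,interpolation=2)
d=cv2.resize(b[190:290,260:380],None,fx=2.6,fy=2.6,interpolation=2)
o=np.zeros((384,800,3),np.uint8);o[:384,:480]=c[:384,:480];o[:260,485:797]=d[:,:312];cv2.imwrite("pics/b1.png",cv2.convertScaleAbs(o,alpha=1.5))
```

```text
[ 0.43630834 -0.12700245  0.17250861] [-1.79970597e+02 -1.63264709e-02 -9.05941267e+01]
```

View pics/b1.png

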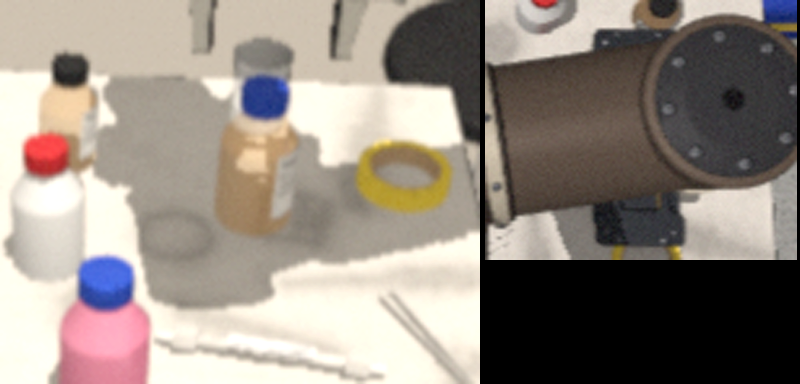

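The side view shows the fingers straddling the large bottle's cap in x, at crop columns 203 and 347 with the cap at 265. The closing jaws will centre it. The bottle and beaker are where I estimated them.

{"api": "jog_arm", "payload": {"deltas": [[[1, 0, 0.4, -2.3, 0], [1, 0, 0, -2.2, 0], [1, 0, 0, 0, 0], [-1, 0, 0, 0, 0], [-1, 0, 0, 0, 0], [-1, 0, 0, 0, 0], [-1, 0, 0, 0, 0], [-1, 0, 0, 0, 0]]], "force": 20}}

```text
time_s: 2.82
tcp_pos: [0.4361, -0.1225, 0.1268]
eef_rot: [-180.0, 0.0, -90.6]
contact_force: [0.1, -0.8, -0.6]
gripper_width: 0.0435
gripper_force: 0.0
```

{"api": "jog_arm", "payload": {"deltas": [[[-1, 0, 0, 0, 0], [-1, 0, 0, 0, 0], [-1, 0, 0, 0, 0], [-1, 0, 0, 0, 0], [-1, 0, 0, 1, 0], [-1, 0, 0, 3, 0], [-1, 0, 0, 3, 0], [-1, 0, 0, 0, 0]]], "force": 25}}

```text
time_s: 3.82
tcp_pos: [0.4372, -0.1226, 0.1992]
eef_rot: [-179.8, 0.0, -90.6]
contact_force: [-0.2, 0.1, -2.4]
gripper_width: 0.0356
gripper_force: 25.0
```

{"api": "jog_arm", "payload": {"deltas": [[[-1, 0, 3, 0, 0], [-1, 0, 5, 0, 0], [-1, 0, 6, 0, 0], [-1, 0, 6, 0, 0], [-1, 0, 6, 0, 0], [-1, 0, 6, 0, 0], [-1, -1, 5, 0, 0], [-1, -1, 4, 0, 0.01]]]}}

```text
time_s: 4.82
tcp_pos: [0.4149, 0.2888, 0.1957]
eef_rot: [179.9, -0.1, -90.0]
contact_force: [0.7, 0.2, -3.1]
gripper_width: 0.0356
gripper_force: 25.0
```

{"api": "jog_arm", "payload": {"deltas": [[[-1, -1, 2, 0, 0], [-1, -1, 2, 0, 0], [-1, 0, 0, 0, 0], [-1, 0, 0, 0, 0]]]}}

```text
time_s: 5.32
tcp_pos: [0.3957, 0.3267, 0.196]
eef_rot: [179.9, -0.1, -90.0]
contact_force: [0.7, 1.3, -2.1]
gripper_width: 0.0357
gripper_force: 25.0
```

Run:
```python
from h import *; import cv2
print(r.get_state()["tcp_pos"])
a=r.capture("side")
c=cv2.resize(a[190:384,190:400],None,fx=3,fy=3,interpolation=2)
cv2.imwrite("pics/b2.png",cv2.convertScaleAbs(c,alpha=1.5))
```

```text
[0.39567861 0.32674533 0.19600427]
```

View pics/b2.png

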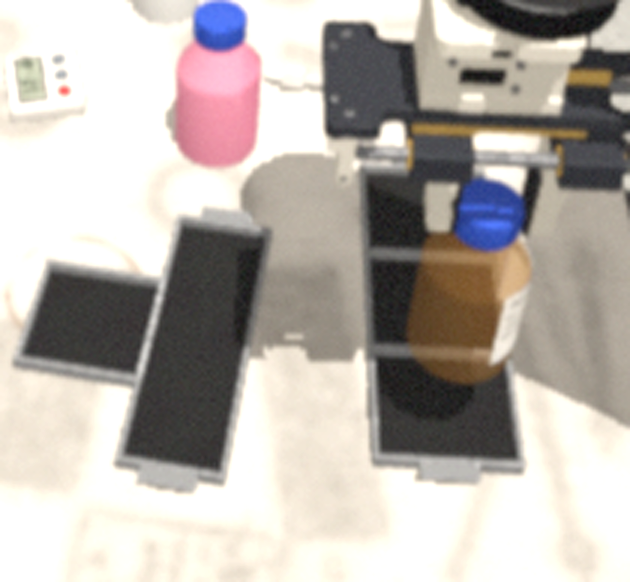

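Run:
```python
from h import *
for z in (.193,.175,.069): 
    p=proj("side",(.3957,.3267,z)); print(z,(p-[190,190])*3)
p=proj("side",(.437,-.1225,0));q=proj("side",(.437,-.1225,.124));print((p-[180,115])*4,(q-[180,115])*4)
```

```text
0.193 [488.44420954 204.48086835]
0.175 [483.61805334 226.37641741]
0.069 [457.92276636 342.9520925 ]
[513.17405364 247.69215062] [530.48846079  89.49486932]
```

Projecting a vertical axis through the TCP gives base (458,343), which matches the picture, so the bottle hangs upright over the near pocket. Lowering now.

{"api": "jog_arm", "payload": {"deltas": [[[-1, 0.2, 0.3, -3, 0], [-1, 0, 0, -2, 0], [-1, 0, 0, -1, 0], [-1, 0, 0, -0.3, 0], [-1, 0, 0, -0.2, 0], [-1, 0, 0, 0, 0], [-1, 0, 0, 0, 0]]]}}

```text
time_s: 6.25
tcp_pos: [0.3982, 0.3307, 0.1323]
eef_rot: [-180.0, 0.0, -90.0]
contact_force: [0.0, -0.4, -2.3]
gripper_width: 0.0359
gripper_force: 25.0
```

{"api": "jog_arm", "payload": {"deltas": [[[-1, 0, 0, -0.1, 0], [-1, 0, 0, -0.1, 0], [-1, 0, 0, 0, 0], [-1, 0, 0, 0, 0]]]}}

```text
time_s: 6.75
tcp_pos: [0.3981, 0.3305, 0.1298]
eef_rot: [-180.0, 0.0, -90.0]
contact_force: [0.0, -0.0, 0.0]
gripper_width: 0.0353
gripper_force: 25.0
```

{"api": "jog_arm", "payload": {"deltas": [[[0.6, 0, 0, 0, 0], [0.6, 0, 0, 0, 0], [0.6, 0, 0, 0, 0], [0.6, 0, 0, 0, 0], [1, 0, 0, 2, 0], [1, 0, 0, 5, 0], [1, 0, 0, 4, 0], [1, 2, -3, 0, 0]]]}}

```text
time_s: 7.75
tcp_pos: [0.4191, 0.3027, 0.2434]
eef_rot: [-179.7, 0.3, -89.8]
contact_force: [0.9, -0.5, -1.6]
gripper_width: 0.0878
gripper_force: 0.0
```

{"api": "jog_arm", "payload": {"deltas": [[[1, 0.5, -6, 0, 0], [1, 0.5, -6, 0, 0], [1, 0, -6, 0, 0], [1, 0, -6, 0, 0], [1, 0, -6, 0, 0], [1, 0, -6, 0, 0], [1, 0, -6, 0, 0], [1, 0, -6, 0, 0]]]}}

```text
time_s: 8.75
tcp_pos: [0.4278, -0.1815, 0.2402]
eef_rot: [-179.9, -0.0, -90.0]
contact_force: [1.4, 0.6, 0.1]
gripper_width: 0.0875
gripper_force: 0.0
```

{"api": "jog_arm", "payload": {"deltas": [[[1, 0, -5, 0, 0], [1, 0, -2.5, -3, 0], [1, 0, 0, -4, 0], [1, 0, 0, 0, 0], [1, 0, 0, 0, 0]]]}}

```text
time_s: 9.38
tcp_pos: [0.4289, -0.2547, 0.1711]
eef_rot: [-179.9, -0.0, -89.9]
contact_force: [0.4, 0.3, 0.5]
gripper_width: 0.0876
gripper_force: 0.0
```

Run:
```python
from h import *; import cv2
p=r.get_state()["tcp_pos"];print(p)
a=r.capture("side")
c=cv2.resize(a[80:230,220:420],None,fx=4,fy=4,interpolation=2)
cv2.imwrite("pics/b3.png",cv2.convertScaleAbs(c,alpha=1.4))
for q in ((.4285,-.2575,.07),(.4285,-.2575,0),p,(p[0],p[1],p[2]-.019)): print((proj("side",q)-[220,80])*4)
```

```text
[ 0.42885722 -0.25466905  0.17107715]
[368.06260269 185.3215648 ]
[359.12134501 269.28658552]
[381.79017245  55.12477393]
[379.02565059  81.09859827]
```

View pics/b3.png

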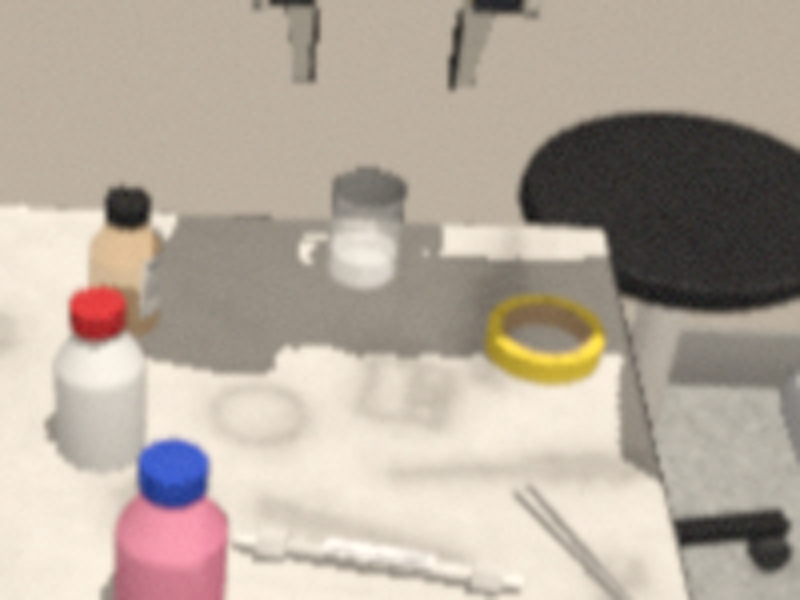

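The beaker rim is at (369,187) against a prediction of (368,185), so the estimate is confirmed and the fingers straddle it. I'll lower and grip at 8 N.

{"api": "jog_arm", "payload": {"deltas": [[[1, 0, -0.1, -5, 0], [1, 0, 0, -5, 0], [1, 0, 0, -1.6, 0], [1, 0, 0, 0, 0], [-0.1, 0, 0, 0, 0], [-0.1, 0, 0, 0, 0], [-0.1, 0, 0, 0, 0], [-0.1, 0, 0, 0, 0]]], "force": 8}}

```text
time_s: 10.42
tcp_pos: [0.4283, -0.2556, 0.0542]
eef_rot: [-180.0, -0.0, -90.0]
contact_force: [0.1, -0.5, -0.0]
gripper_width: 0.053
gripper_force: 0.2
```

{"api": "jog_arm", "payload": {"deltas": [[[-1, 0, 0, 0, 0], [-1, 0, 0, 0, 0], [-1, 0, 0, 0, 0], [-1, 0, 0, 0, 0]]], "force": 8}}

```text
time_s: 10.92
tcp_pos: [0.4285, -0.2557, 0.054]
eef_rot: [-180.0, -0.0, -90.0]
contact_force: [1.0, -0.2, 5.8]
gripper_width: 0.0516
gripper_force: 8.0
```

{"api": "jog_arm", "payload": {"deltas": [[[-1, 0, 0, 1, 0], [-1, 0, 0, 3, 0], [-1, 0, 0, 5, 0], [-1, 0, 3, 5, 0], [-1, 0, 5, 0, 0], [-1, 0, 6, 0, 0], [-1, 0, 6, 0, 0], [-1, 0, 6, 0, 0]]]}}

```text
time_s: 11.92
tcp_pos: [0.4272, 0.006, 0.1942]
eef_rot: [-180.0, 0.0, -90.0]
contact_force: [2.0, -0.1, -0.4]
gripper_width: 0.0517
gripper_force: 8.0
```

{"api": "jog_arm", "payload": {"deltas": [[[-1, 0, 6, 0, 0], [-1, 0, 6, 0, 0], [-1, -1, 5, 0, 0], [-1, -1, 4, 0, 0], [-1, -1, 3, 0, 0], [-1, 0, 0, 0, 0], [-1, 0, 0, 0, 0]]]}}

```text
time_s: 12.8
tcp_pos: [0.3977, 0.244, 0.1937]
eef_rot: [180.0, -0.0, -90.0]
contact_force: [-0.3, 0.7, -2.0]
gripper_width: 0.0513
gripper_force: 8.0
```

{"api": "jog_arm", "payload": {"deltas": [[[-1, 0, 0.4, -4, 0], [-1, 0, 0, -4, 0], [-1, 0, 0, -3, 0], [-1, 0, 0, -2, 0], [-1, 0, 0, -0.4, 0], [-1, 0, 0, 0, 0], [-1, 0, 0, 0, 0]]]}}

```text
time_s: 13.68
tcp_pos: [0.3986, 0.2487, 0.0607]
eef_rot: [-179.9, 0.1, -90.0]
contact_force: [0.1, -0.0, 0.0]
gripper_width: 0.0516
gripper_force: 8.0
```

{"api": "jog_arm", "payload": {"deltas": [[[-1, 0, 0, -0.15, 0], [-1, 0, 0, -0.1, 0], [-1, 0, 0, -0.1, 0], [-1, 0, 0, 0, 0], [-1, 0, 0, 0, 0]]]}}

```text
time_s: 14.3
tcp_pos: [0.3985, 0.2488, 0.0568]
eef_rot: [-180.0, 0.0, -90.0]
contact_force: [0.7, -1.0, 5.6]
gripper_width: 0.0515
gripper_force: 8.0
```

{"api": "jog_arm", "payload": {"deltas": [[[0.6, 0, 0, 0, 0], [0.6, 0, 0, 0, 0], [0.6, 0, 0, 0, 0], [1, 0, 0, 1, 0], [1, 0, 0, 4, 0], [1, 0, 0, 5, 0], [1, 0, 0, 6, 0], [1, 0, -1, 2, 0]]]}}

```text
time_s: 15.3
tcp_pos: [0.3992, 0.2396, 0.2409]
eef_rot: [-179.7, 0.3, -89.9]
contact_force: [-0.5, 0.3, -0.5]
gripper_width: 0.0876
gripper_force: 0.0
```

{"api": "jog_arm", "payload": {"deltas": [[[1, 4, -3, 0, 0.06], [1, 4, -3, 0, 0.06], [1, 4, -3, 0, 0.06], [1, 4, -3, 0, 0.06], [1, 4, -3, 0, 0], [1, 4, -3, 0, 0], [1, 4.3, 0, 0, 0], [1, 0, 0, 0, 0]]]}}

```text
time_s: 16.3
tcp_pos: [0.6828, 0.0575, 0.2351]
eef_rot: [179.9, -0.0, -76.4]
contact_force: [-0.4, -0.3, -0.5]
gripper_width: 0.0876
gripper_force: 0.0
```

Run:
```python
from h import *; import cv2
p=r.get_state()["tcp_pos"];print(p)
a=r.capture("side")
c=cv2.resize(a[170:384,160:400],None,fx=2.5,fy=2.5,interpolation=2)
d=cv2.resize(a[195:240,180:230],None,fx=4,fy=4,interpolation=2)
o=np.zeros((535,800,3),np.uint8);o[:535,:600]=c[:535];o[:180,600:]=d;
cv2.imwrite("pics/b4.png",cv2.convertScaleAbs(o,alpha=1.5))
```

```text
[0.6828369  0.05746875 0.2351352 ]
```

View pics/b4.png

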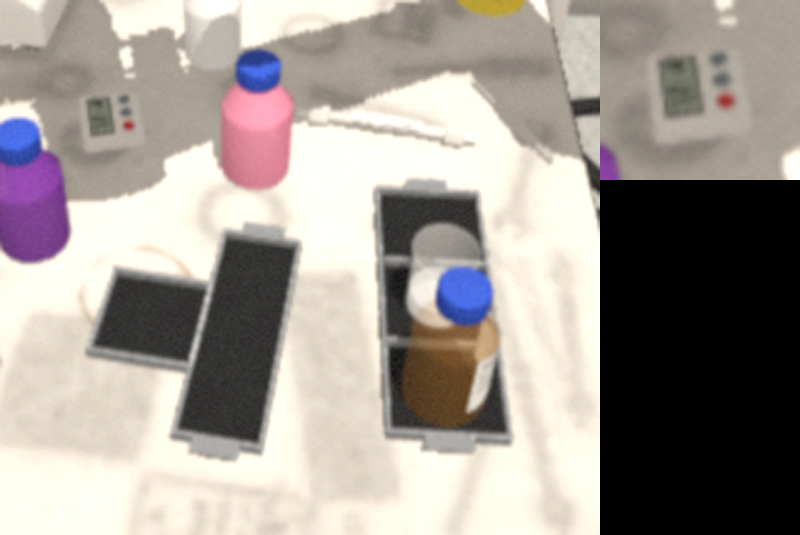

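The bottle and beaker stand upright in the near and middle pockets. The timer is at raw (204.5,219). I'll refine its centre from the side view.

Run:
```python
from h import *
P=[back("side",(180+x/4,195+y/4),z)[:2] for x,y,z in ((50,52,.016),(138,52,.016),(148,130,.016),(57,138,.016))]
print(np.round(P,4),np.mean(P,0),[np.linalg.norm(P[i]-P[i-1]) for i in range(4)],[np.degrees(np.arctan2(*(P[a]-P[b])[::-1])) for a,b in((0,1),(3,2),(3,0),(2,1))])
for c in [(20,62),(120,35),(136,116),(42,138)]: print(back("top",(230+c[0]/5,150+c[1]/5),.016))
```

```text
[[0.7164 0.0343]
 [0.6646 0.0308]
 [0.6512 0.0952]
 [0.7014 0.1049]] [0.68339348 0.06631126] [np.float64(0.0722029239808212), np.float64(0.05194175875521468), np.float64(0.0657988426030985), np.float64(0.051178653582502794)] [np.float64(3.8325901736090224), np.float64(10.908884241808414), np.float64(101.98955925019548), np.float64(101.7747243574166)]
[0.69780594 0.09392594 0.016     ]
[0.71541635 0.03139526 0.016     ]
[0.6630694 0.0211394 0.016    ]
[0.64893435 0.07947762 0.016     ]
```

{"api": "jog_arm", "payload": {"deltas": [[[1, 0.1, 0.25, -5, -0.02], [1, 0, 0, -5, 0], [1, 0, 0, -4, 0], [1, 0, 0, -3, 0], [1, 0, 0, -2, 0], [1, 0, 0, -1, 0], [1, 0, 0, 0, 0], [1, 0, 0, 0, 0]]]}}

```text
time_s: 17.35
tcp_pos: [0.6826, 0.0612, 0.0376]
eef_rot: [-179.9, 0.0, -77.4]
contact_force: [0.2, -0.0, 0.8]
gripper_width: 0.0876
gripper_force: 0.0
```

{"api": "jog_arm", "payload": {"deltas": [[[1, 0, 0, -0.9, 0], [1, 0, 0, 0, 0], [-1, 0, 0, 0, 0], [-1, 0, 0, 0, 0], [-1, 0, 0, 0, 0], [-1, 0, 0, 0, 0], [-1, 0, 0, 0, 0], [-1, 0, 0, 0, 0]]], "force": 15}}

```text
time_s: 18.35
tcp_pos: [0.6822, 0.061, 0.0274]
eef_rot: [-180.0, -0.0, -77.4]
contact_force: [0.9, -0.8, 0.1]
gripper_width: 0.0578
gripper_force: 15.0
```

The grip is a little low: the tips would graze the 11 mm tray walls. I'll regrip 1.5 mm higher, then lift.

{"api": "jog_arm", "payload": {"deltas": [[[0.5, 0, 0, 0, 0], [0.5, 0, 0, 0.15, 0], [-1, 0, 0, 0, 0], [-1, 0, 0, 0, 0], [-1, 0, 0, 0, 0], [-1, 0, 0, 0, 0]]], "force": 18}}

```text
time_s: 19.1
tcp_pos: [0.6821, 0.0609, 0.0288]
eef_rot: [-180.0, 0.0, -77.4]
contact_force: [-0.7, 0.2, 1.0]
gripper_width: 0.0577
gripper_force: 18.0
```

{"api": "jog_arm", "payload": {"deltas": [[[-1, 0, 0, 0, 0], [-1, 0, 0, 1, 0], [-1, 0, 0, 3, 0], [-1, 0, 0, 5, 0], [-1, 0, 0, 5, 0], [-1, 0, 0, 3, 0], [-1, 0, 0, 0, 0], [-1, 0, 0, 0, 0]]]}}

```text
time_s: 20.1
tcp_pos: [0.6816, 0.0609, 0.1985]
eef_rot: [180.0, 0.0, -77.4]
contact_force: [-0.1, -0.5, -1.5]
gripper_width: 0.0577
gripper_force: 18.0
```

{"api": "jog_arm", "payload": {"deltas": [[[-1, -3, 1, 0, -0.05], [-1, -5, 2, 0, -0.05], [-1, -5, 2, 0, -0.06], [-1, -5, 2, 0, -0.06], [-1, -5, 2, 0, 0], [-1, -3.4, 1.8, 0, 0], [-1, -2, 0, 0, 0], [-1, 0, 0, 0, 0]]]}}

```text
time_s: 21.1
tcp_pos: [0.3966, 0.1686, 0.1982]
eef_rot: [179.9, -0.0, -89.9]
contact_force: [0.4, 0.4, -0.3]
gripper_width: 0.0577
gripper_force: 18.0
```

{"api": "jog_arm", "payload": {"deltas": [[[-1, 0, 0, -5, 0], [-1, 0, 0, -5, 0], [-1, 0, 0, 0, 0], [-1, 0, 0, 0, 0]]]}}

```text
time_s: 21.6
tcp_pos: [0.3991, 0.1693, 0.0997]
eef_rot: [-180.0, -0.0, -90.0]
contact_force: [1.6, 0.9, 0.3]
gripper_width: 0.0578
gripper_force: 18.0
```

Run:
```python
from h import *; import cv2
p=r.get_state()["tcp_pos"];print(p)
a=r.capture("side")
c=cv2.resize(a[190:350,260:400],None,fx=3.7,fy=3.7,interpolation=2)
for y in (.129,.209):
  for x in(.3515,.4435): print((proj("side",(x,y,.011))-[260,190])*3.7)
cv2.imwrite("pics/b5.png",cv2.convertScaleAbs(c,alpha=1.6))
```

```text
[0.39907324 0.16926219 0.09970306]
[338.57478915 208.6591959 ]
[182.79539038 201.21380232]
[353.18514778 314.48972066]
[187.61467502 306.22907382]
```

View pics/b5.png

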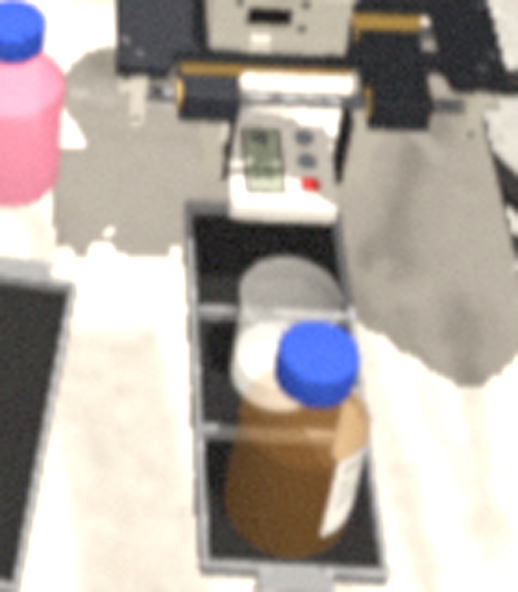

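Run:
```python
from h import *
for uv,z in (((283,217),.071),((283,194),.087),((230,217),.071),((337,222),.071)): print(back("side",(260+uv[0]/3.7,190+uv[1]/3.7),z))
```

```text
[0.39668808 0.19377278 0.071     ]
[0.39852909 0.19192578 0.087     ]
[0.42542526 0.19564421 0.071     ]
[0.36775172 0.19553945 0.071     ]
```

Level in the jaws, but the timer's centre sits about 8 mm to the -y side of the TCP, so I'll shift +0.8 cm while lowering.

{"api": "jog_arm", "payload": {"deltas": [[[-1, 0, 0.8, -1, 0], [-1, 0, 0, -3, 0], [-1, 0, 0, -2, 0], [-1, 0, 0, -0.5, 0], [-1, 0, 0, 0, 0], [-1, 0, 0, 0, 0]]]}}

```text
time_s: 22.4
tcp_pos: [0.3985, 0.1777, 0.0344]
eef_rot: [-179.9, 0.1, -90.0]
contact_force: [-0.6, -0.4, -1.3]
gripper_width: 0.0581
gripper_force: 18.0
```

{"api": "jog_arm", "payload": {"deltas": [[[-1, 0, 0, -0.15, 0], [-1, 0, 0, -0.1, 0], [-1, 0, 0, 0, 0], [-1, 0, 0, 0, 0]]]}}

```text
time_s: 22.9
tcp_pos: [0.3986, 0.1777, 0.0331]
eef_rot: [-179.9, 0.1, -90.0]
contact_force: [-9.2, -0.9, 25.9]
gripper_width: 0.0578
gripper_force: 18.0
```

{"api": "jog_arm", "payload": {"deltas": [[[-1, 0, 0, 0.1, 0], [-1, 0, 0, 0, 0], [-1, 0, 0, 0, 0]]]}}

```text
time_s: 23.28
tcp_pos: [0.3986, 0.1777, 0.0332]
eef_rot: [-179.9, 0.1, -90.0]
contact_force: [-4.9, -0.2, 12.4]
gripper_width: 0.0578
gripper_force: 18.0
```

{"api": "jog_arm", "payload": {"deltas": [[[-1, 0, 0, 0.08, 0], [0.4, 0, 0, 0, 0], [0.5, 0, 0, 0, 0], [0.5, 0, 0, 0, 0], [0.5, 0, 0, 1, 0], [1, 0, 0, 3, 0], [1, 0, 0, 4, 0], [1, 0, 0, 5, 0]]]}}

```text
time_s: 24.28
tcp_pos: [0.3976, 0.1764, 0.1645]
eef_rot: [180.0, -0.1, -90.0]
contact_force: [1.3, 1.2, 0.4]
gripper_width: 0.0866
gripper_force: 0.0
```

{"api": "jog_arm", "payload": {"deltas": [[[1, 1, -4, 5, -0.18], [1, 1, -4, 3, -0.18], [1, 1, -3, 0, -0.18], [1, 0, -2, 0, -0.18], [1, 0, 0, 0, -0.18], [1, 0, 0, 0, -0.18], [1, 0, 0, 0, -0.18], [1, 0, 0, 0, -0.18]]]}}

```text
time_s: 25.28
tcp_pos: [0.4274, 0.0481, 0.2419]
eef_rot: [180.0, 0.0, -172.9]
contact_force: [0.1, -0.2, -0.7]
gripper_width: 0.0875
gripper_force: 0.0
```

Run:
```python
from h import *; import cv2
p=r.get_state();print(p["tcp_pos"],p["eef_rot"])
a=r.capture("side");b=r.capture("top")
c=cv2.resize(a[230:350,290:380],None,fx=4.4,fy=4.4,interpolation=2)
d=cv2.resize(b[235:285,130:262],None,fx=3,fy=3,interpolation=2)
o=np.zeros((528,800,3),np.uint8);o[:,:396]=c;o[:150,400:796]=d
e=cv2.resize(a[190:250,260:360],None,fx=3.9,fy=3.9,interpolation=2);o[160:394,400:790]=e
cv2.imwrite("pics/b6.png",cv2.convertScaleAbs(o,alpha=1.6))
```

```text
[0.42743911 0.04811594 0.24189722] [ 1.79987024e+02  2.28346460e-02 -1.72858129e+02]
```

View pics/b6.png

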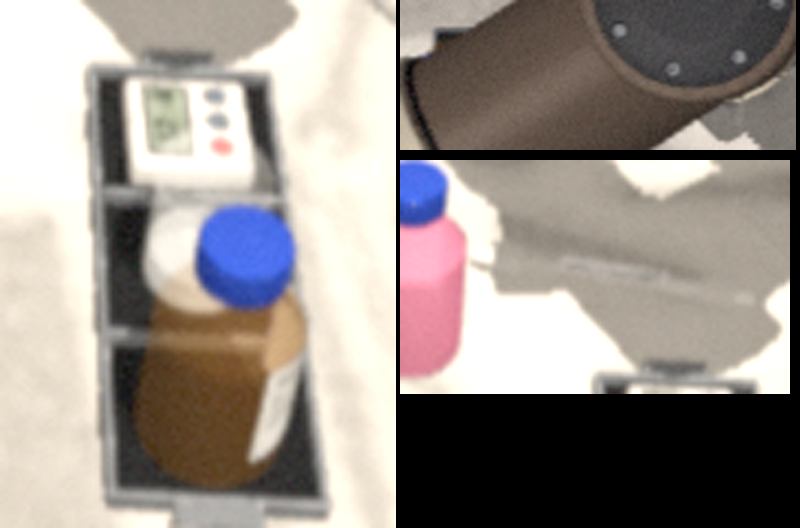

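The timer is face up inside its pocket, with corners near (127,80), (240,82), (250,187) and (130,180) in the left crop. I'll check numerically that it lies flat.

Run:
```python
from h import *
B=lambda u,z: back("side",(290+u[0]/4.4,230+u[1]/4.4),z)[:2].round(4)
print("far top",B((127,79),.019),B((240,82),.019)); print("near top",B((130,160),.019),B((250,162),.019)); print("near bottom",B((132,183),.003),B((252,189),.003))
print("tray far wall",B((88,68),.011),B((270,70),.011),"div",B((105,195),.011),B((283,197),.011),"div2",B((110,335),.011),"near wall",B((112,497),.011),B((325,503),.011))
```

```text
far top [0.4244 0.1457] [0.3691 0.1441]
near top [0.4255 0.1975] [0.369 0.195]
near bottom [0.423  0.1979] [0.3661 0.1979]
tray far wall [0.4423 0.1321] [0.3517 0.1276] div [0.4371 0.2127] [0.3538 0.2086] div2 [0.4382 0.2915] near wall [0.4407 0.3714] [0.3536 0.3687]
```

Run:
```python
from h import *
a=np.mean([r.capture("side").astype(float) for _ in range(6)],0).mean(2)
np.save("sideavg.npy",a)
print("rows",list(range(240,280)))
for c in (321,323,332,338,343,345): print(c,[int(v) for v in a[240:280,c-1:c+1].mean(1)])
for rr in (250,256,262,266,270): print("row",rr,[int(v) for v in a[rr,308:356]])
# expected rows for flat timer centred y=.1715,x=.397
for x in (.37,.424):
  for y,z in((.1385,.019),(.2025,.019),(.2025,.003)): print(x,y,z,proj("side",(x,y,z)).round(1))
```

```text
rows [240, 241, 242, 243, 244, 245, 246, 247, 248, 249, 250, 251, 252, 253, 254, 255, 256, 257, 258, 259, 260, 261, 262, 263, 264, 265, 266, 267, 268, 269, 270, 271, 272, 273, 274, 275, 276, 277, 278, 279]
321 [103, 102, 106, 115, 118, 108, 93, 115, 147, 162, 164, 165, 166, 165, 166, 166, 166, 167, 168, 168, 168, 168, 167, 166, 164, 163, 160, 153, 142, 134, 126, 109, 87, 92, 86, 67, 47, 27, 17, 18]
323 [98, 88, 81, 87, 101, 104, 93, 110, 131, 127, 118, 117, 122, 125, 128, 131, 134, 138, 141, 143, 145, 148, 152, 154, 162, 173, 178, 173, 160, 146, 136, 117, 88, 81, 78, 67, 54, 35, 30, 32]
332 [97, 84, 68, 63, 68, 83, 95, 99, 129, 146, 131, 125, 125, 124, 122, 120, 118, 114, 115, 124, 137, 144, 145, 142, 137, 148, 169, 173, 166, 157, 151, 145, 131, 111, 108, 110, 118, 134, 144, 146]
338 [101, 94, 81, 80, 93, 107, 107, 98, 124, 145, 127, 107, 111, 139, 160, 152, 128, 118, 136, 160, 170, 162, 149, 148, 158, 169, 173, 172, 166, 157, 151, 145, 133, 120, 124, 120, 117, 119, 115, 102]
343 [102, 103, 104, 112, 129, 137, 116, 93, 112, 147, 166, 170, 171, 171, 173, 172, 168, 164, 165, 171, 174, 
[... 963 characters left out ...]
 34, 34, 54, 87, 119, 146, 155]
row 266 [166, 155, 114, 102, 89, 54, 32, 31, 30, 24, 50, 104, 149, 171, 177, 178, 175, 172, 171, 169, 170, 170, 169, 168, 169, 169, 172, 174, 174, 174, 172, 170, 167, 167, 168, 169, 169, 168, 160, 134, 100, 85, 72, 58, 72, 106, 129, 147]
row 270 [169, 158, 117, 105, 106, 66, 35, 32, 31, 25, 36, 80, 119, 134, 136, 136, 138, 145, 148, 148, 150, 150, 151, 151, 152, 151, 151, 152, 152, 152, 151, 151, 151, 150, 150, 150, 149, 148, 142, 122, 93, 81, 80, 81, 75, 87, 110, 125]
0.37 0.1385 0.019 [343.9 246.7]
0.37 0.2025 0.019 [346.7 269.6]
0.37 0.2025 0.003 [345.6 274.6]
0.424 0.1385 0.019 [318.9 245.5]
0.424 0.2025 0.019 [320.4 268.3]
0.424 0.2025 0.003 [319.6 273.3]
```

The profiles fit a flat timer with the divider fully visible in front of it. I'll confirm from the top camera when the arm is out of the way. Next is the column.

{"api": "jog_arm", "payload": {"deltas": [[[0, 0.35, 0.1, -4, -0.15], [0, 0, 0, -5, -0.14], [0, 0, 0, -5, 0], [0, 0, 0, -4, 0], [0, 0, 0, -2, 0], [0, 0, 0, 0, 0], [0, 0, 0, 0, 0]]]}}

```text
time_s: 26.55
tcp_pos: [0.4318, 0.0497, 0.042]
eef_rot: [180.0, 0.0, 170.9]
contact_force: [0.4, 0.9, 0.7]
gripper_width: 0.044
gripper_force: 0.0
```

{"api": "jog_arm", "payload": {"deltas": [[[0, 0, 0, -1, 0], [0, 0, 0, -0.7, 0], [0, 0, 0, 0, 0], [-1, 0, 0, 0, 0], [-1, 0, 0, 0, 0], [-1, 0, 0, 0, 0], [-1, 0, 0, 0, 0], [-1, 0, 0, 0, 0]]], "force": 30}}

```text
time_s: 27.55
tcp_pos: [0.4314, 0.0495, 0.0244]
eef_rot: [180.0, 0.0, 170.9]
contact_force: [-0.3, 1.2, 0.5]
gripper_width: 0.0093
gripper_force: 30.0
```

{"api": "jog_arm", "payload": {"deltas": [[[-1, 0, 0, 1, 0], [-1, 0, 0, 3, 0], [-1, 0, 0, 5, 0], [-1, 0, 0, 5, 0], [-1, 0, 0, 4, 0.1], [-1, 0, 2, 0, 0.17], [-1, 1, 3, 0, 0.17], [-1, 1, 3, 0, 0.17]]]}}

```text
time_s: 28.55
tcp_pos: [0.451, 0.1298, 0.2051]
eef_rot: [180.0, 0.0, -153.9]
contact_force: [0.4, -0.0, -0.8]
gripper_width: 0.009
gripper_force: 30.0
```

{"api": "jog_arm", "payload": {"deltas": [[[-1, 2, 3, 0, 0.17], [-1, 2, 3, 0, 0.17], [-1, 2, 3, 0, 0.17], [-1, 2, 3, 0, 0.17], [-1, 2, 3.5, 0, 0.17], [-1, 0, 0, 0, 0.144], [-1, 0, 0, 0, 0], [-1, 0, 0, 0, 0]]]}}

```text
time_s: 29.55
tcp_pos: [0.5509, 0.2838, 0.2045]
eef_rot: [180.0, -0.0, -97.4]
contact_force: [-0.8, -0.4, -0.7]
gripper_width: 0.0095
gripper_force: 30.0
```

{"api": "jog_arm", "payload": {"deltas": [[[-1, 0, 0.2, -5, 0], [-1, 0, 0, -5, 0], [-1, 0, 0, -4, 0], [-1, 0, 0, -1, 0], [-1, 0, 0, 0, 0], [-1, 0, 0, 0, 0]]]}}

```text
time_s: 30.3
tcp_pos: [0.5523, 0.2872, 0.0564]
eef_rot: [-179.9, 0.1, -97.2]
contact_force: [-0.6, 0.3, -2.1]
gripper_width: 0.0092
gripper_force: 30.0
```

Run:
```python
from h import *; import cv2
p=r.get_state();print(p["tcp_pos"],p["eef_rot"])
a=r.capture("side");b=r.capture("top")
c=cv2.resize(a[225:365,200:310],None,fx=4.2,fy=4.2,interpolation=2)
d=cv2.resize(b[190:290,130:262],None,fx=2.5,fy=2.5,interpolation=2)
o=np.zeros((588,800,3),np.uint8);o[:,:462]=c;o[:250,468:798]=d
cv2.imwrite("pics/b7.png",cv2.convertScaleAbs(o,alpha=1.6))
```

```text
[0.55228314 0.28715708 0.05636471] [-1.79872251e+02  1.32056096e-01 -9.72313219e+01]
```

View pics/b7.png

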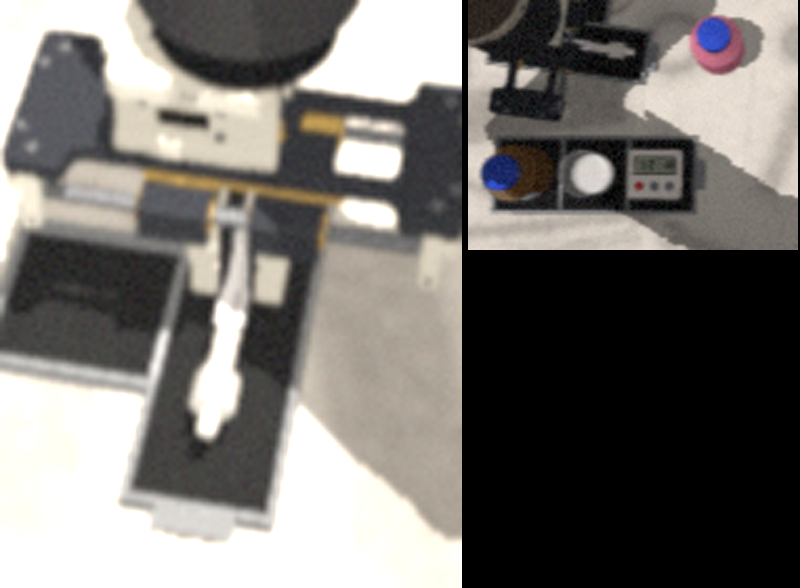

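The column's tip and nut lie centred over the slot, and the jaws sit inside its walls. The top inset shows the timer very close to the divider, so I'll measure that gap numerically.

Run:
```python
from h import *
a=np.mean([r.capture("top").astype(float) for _ in range(8)],0).mean(2)
np.save("topavg.npy",a)
for rr in (247,249,252,255,259,263,266,268,270,272): print(rr,[int(v) for v in a[rr,184:228]])
for x in (.375,.397,.42): print("x",x,[ (y,z,proj("top",(x,y,z)).round(1).tolist()) for y,z in ((.2515-.0,.011),(.2117,.011),(.2077,.011),(.2055,.019),(.1415,.019),(.1317,.003),(.1317,.011),(.1277,.011))])
```

```text
247 [11, 9, 6, 8, 7, 8, 7, 12, 11, 22, 33, 27, 14, 8, 9, 12, 10, 8, 8, 8, 8, 9, 9, 7, 9, 7, 8, 9, 10, 9, 9, 10, 7, 9, 10, 16, 39, 58, 73, 86, 107, 129, 133, 135]
249 [5, 10, 9, 9, 7, 9, 8, 6, 14, 30, 41, 34, 32, 31, 31, 31, 30, 30, 30, 31, 30, 32, 31, 29, 30, 28, 30, 30, 28, 24, 21, 14, 10, 5, 9, 16, 33, 54, 67, 72, 73, 78, 83, 88]
252 [50, 28, 11, 8, 9, 10, 11, 8, 13, 37, 64, 70, 61, 54, 54, 56, 55, 55, 54, 54, 54, 55, 55, 55, 54, 55, 54, 55, 61, 70, 74, 58, 23, 11, 9, 18, 34, 52, 66, 71, 71, 71, 72, 73]
255 [134, 122, 93, 53, 17, 9, 11, 8, 15, 42, 67, 71, 55, 47, 51, 45, 38, 44, 44, 36, 40, 49, 48, 48, 47, 37, 31, 33, 37, 58, 73, 58, 23, 7, 11, 17, 33, 43, 45, 47, 53, 64, 72, 74]
259 [136, 132, 120, 91, 52, 16, 6, 9, 18, 46, 68, 70, 52, 41, 41, 40, 40, 39, 39, 41, 40, 40, 39, 39, 39, 40, 40, 40, 43, 61, 73, 56, 20, 8, 7, 18, 34, 42, 45, 46, 52, 63, 72, 73]
263 [126, 111, 80, 44, 16, 10, 7, 8, 20, 48, 72, 79, 68, 48, 42, 51, 69, 78, 72, 56, 47, 53, 69, 77, 71, 55, 47, 53, 68, 77, 76, 57, 19, 9, 11, 22, 36, 44, 45, 46, 55, 67, 73, 74]
266 [55, 27, 14, 8, 10, 7, 11, 11, 21, 49, 72, 81
[... 758 characters left out ...]
0.019, [194.5, 267.4]), (0.1415, 0.019, [216.1, 267.5]), (0.1317, 0.003, [220.0, 267.4]), (0.1317, 0.011, [219.7, 267.5]), (0.1277, 0.011, [221.1, 267.5])]
x 0.397 [(0.2515, 0.011, [179.9, 259.9]), (0.2117, 0.011, [193.2, 259.9]), (0.2077, 0.011, [194.5, 259.9]), (0.2055, 0.019, [194.8, 259.9]), (0.1415, 0.019, [216.3, 259.9]), (0.1317, 0.003, [220.2, 260.0]), (0.1317, 0.011, [219.9, 260.0]), (0.1277, 0.011, [221.2, 260.0])]
x 0.42 [(0.2515, 0.011, [180.3, 252.1]), (0.2117, 0.011, [193.5, 252.1]), (0.2077, 0.011, [194.8, 252.1]), (0.2055, 0.019, [195.1, 252.0]), (0.1415, 0.019, [216.5, 252.1]), (0.1317, 0.003, [220.4, 252.3]), (0.1317, 0.011, [220.1, 252.2]), (0.1277, 0.011, [221.4, 252.2])]
```

The timer's edge is flush with the divider and may be resting on it, so I'll reseat it 5 mm further out afterwards. First I'll lower the column.

{"api": "jog_arm", "payload": {"deltas": [[[-1, 0, 0.2, -1, 0], [-1, 0, 0, -1, 0], [-1, 0, 0, -0.5, 0], [-1, 0, 0, -0.2, 0], [-1, 0, 0, 0, 0], [-1, 0, 0, 0, 0]]]}}

```text
time_s: 31.55
tcp_pos: [0.5507, 0.2879, 0.0274]
eef_rot: [180.0, -0.1, -97.2]
contact_force: [-4.2, -1.5, 5.5]
gripper_width: 0.0094
gripper_force: 30.0
```

{"api": "jog_arm", "payload": {"deltas": [[[-0.62, 0, 0, 0, 0], [-0.62, 0, 0, 0, 0], [-0.62, 0, 0, 0.3, 0], [-0.62, 0, 0, 1.5, 0], [1, 0, 0, 4, 0], [1, 0, 0, 5, 0], [1, -2, -2, 5, 0], [1, -5, -4, 0, 0.12]]]}}

```text
time_s: 32.55
tcp_pos: [0.4849, 0.2312, 0.1902]
eef_rot: [-179.6, 0.3, -90.2]
contact_force: [-1.8, -0.1, -0.6]
gripper_width: 0.051
gripper_force: 0.0
```

Run:
```python
from h import *
a=np.mean([r.capture("side").astype(float) for _ in range(6)],0).mean(2)
np.save("sideavg2.npy",a)
print("timer/divider side rows 260-279")
for c in (312,314,321,328,344,348,349): print(c,[int(v) for v in a[260:280,c]])
# column: bright pixels per row within slot
for rr in range(262,345,6): 
    s=a[rr,225:285]; k=np.where(s>110)[0]+225; print(rr,k.tolist())
print(r.get_state()["tcp_pos"])
```

```text
timer/divider side rows 260-279
312 [49, 50, 50, 53, 56, 58, 58, 61, 64, 67, 66, 65, 67, 70, 71, 71, 68, 67, 67, 67]
314 [23, 23, 23, 22, 24, 25, 25, 23, 23, 22, 25, 32, 50, 67, 71, 63, 47, 32, 29, 29]
321 [121, 120, 121, 120, 121, 122, 122, 123, 124, 123, 120, 106, 77, 68, 72, 69, 54, 33, 21, 22]
328 [74, 94, 119, 129, 130, 138, 149, 152, 152, 151, 149, 143, 131, 122, 127, 132, 132, 133, 145, 156]
344 [127, 138, 146, 147, 145, 144, 144, 144, 144, 144, 143, 140, 134, 120, 112, 109, 104, 94, 95, 96]
348 [23, 27, 38, 63, 86, 98, 99, 100, 99, 98, 95, 90, 88, 89, 98, 104, 100, 87, 76, 77]
349 [24, 22, 26, 38, 61, 80, 89, 90, 88, 85, 83, 82, 83, 86, 97, 106, 106, 96, 78, 74]
262 [225, 226, 227, 228, 229, 230, 231, 232, 233, 274, 275, 276, 277, 278, 279, 280, 281, 282, 283, 284]
268 [225, 226, 227, 228, 229, 230, 231, 232, 233, 234, 235, 236, 237, 238, 239, 240, 241, 242, 243, 244, 245, 246, 247, 248, 262, 263, 264, 265, 266, 279, 280, 281, 282, 283, 284]
274 [225, 226, 227, 228, 229, 230, 231, 232, 233, 234, 235, 236, 237, 238, 239, 240, 241, 242, 243, 244, 245, 246, 259, 260, 261, 262, 2
[... 908 characters left out ...]
 283, 284]
322 [225, 226, 227, 228, 229, 230, 231, 232, 233, 234, 249, 250, 251, 252, 253, 254, 255, 269, 270, 271, 272, 273, 274, 275, 276, 277, 278, 279, 280, 281, 282, 283, 284]
328 [225, 226, 227, 228, 229, 230, 231, 232, 233, 247, 248, 249, 250, 251, 252, 253, 254, 255, 256, 268, 269, 270, 271, 272, 273, 274, 275, 276, 277, 278, 279, 280, 281, 282, 283, 284]
334 [225, 226, 227, 228, 229, 230, 231, 248, 249, 250, 251, 252, 253, 266, 267, 268, 269, 270, 271, 272, 273, 274, 275, 276, 277, 278, 279, 280, 281, 282, 283, 284]
340 [225, 226, 227, 228, 229, 230, 265, 266, 267, 268, 269, 270, 271, 272, 273, 274, 275, 276, 277, 278, 279, 280, 281, 282, 283, 284]
[0.48315869 0.22994239 0.18624171]
```

The column lies centred in the slot. The divider is fully visible beside the timer and the front face looks right for a flat timer, but it is flush against the divider. I'll grip it lightly and slide it 5 mm away.

{"api": "jog_arm", "payload": {"deltas": [[[1, -4.3, -2.7, 0, 0], [1, -4.2, -2.7, 0, 0], [1, 0, 0, -4, 0], [1, 0, 0, -4, 0], [1, 0, 0, -4, 0], [1, 0, 0, -2, 0], [1, 0, 0, 0, 0], [1, 0, 0, 0, 0]]], "force": 6}}

```text
time_s: 33.85
tcp_pos: [0.3982, 0.1761, 0.0457]
eef_rot: [-180.0, 0.0, -90.3]
contact_force: [0.1, -0.6, -0.0]
gripper_width: 0.0877
gripper_force: 0.0
```

{"api": "jog_arm", "payload": {"deltas": [[[1, 0, 0, -1.2, 0], [1, 0, 0, 0, 0], [-1, 0, 0, 0, 0], [-1, 0, 0, 0, 0], [-1, 0, 0, 0, 0], [-1, 0, 0, 0, 0], [-1, 0, 0, 0, 0], [-1, 0, 0, 0, 0]]], "force": 6}}

```text
time_s: 34.85
tcp_pos: [0.3975, 0.1754, 0.0334]
eef_rot: [-180.0, 0.0, -90.3]
contact_force: [0.3, -0.7, 2.5]
gripper_width: 0.0579
gripper_force: 6.0
```

{"api": "jog_arm", "payload": {"deltas": [[[-1, 0, -0.2, 0, 0], [-1, 0, -0.2, 0, 0], [-1, 0, -0.15, 0, 0], [-1, 0, 0, 0, 0], [0.5, 0, 0, 0, 0], [0.5, 0, 0, 0, 0], [0.5, 0, 0, 0.5, 0], [1, 0, 0, 2, 0]]], "force": 6}}

```text
time_s: 35.85
tcp_pos: [0.3968, 0.1691, 0.0579]
eef_rot: [179.9, -0.1, -90.4]
contact_force: [-0.2, 0.0, 0.7]
gripper_width: 0.0711
gripper_force: 0.0
```

{"api": "jog_arm", "payload": {"deltas": [[[1, 0, 0, 4, 0], [1, 0, 0, 5, 0], [1, 0, -2, 5, 0], [1, 2, -6, 2, 0], [1, 2, -6, 0, 0], [1, 3, -6, 0, 0], [1, 3, -6, 0, 0], [1, 3, -5, 0, 0]]], "force": 20}}

```text
time_s: 36.85
tcp_pos: [0.5223, -0.13, 0.2176]
eef_rot: [-180.0, 0.0, -90.4]
contact_force: [0.4, 0.9, 0.1]
gripper_width: 0.0876
gripper_force: 0.0
```

Run:
```python
from h import *
a=np.mean([r.capture("top").astype(float) for _ in range(6)],0).mean(2)
for rr in (252,257,263,268,272): print(rr,[int(v) for v in a[rr,188:228]])
s=np.mean([r.capture("side").astype(float) for _ in range(6)],0).mean(2)
for c in (314,321,328,343): print(c,[int(v) for v in s[240:280,c]])
print(r.get_state()["tcp_pos"])
```

```text
252 [12, 10, 12, 8, 22, 54, 65, 53, 54, 47, 50, 50, 52, 52, 53, 52, 53, 53, 52, 51, 53, 52, 52, 52, 53, 52, 52, 52, 53, 52, 51, 51, 52, 52, 52, 52, 51, 52, 52, 51]
257 [23, 18, 16, 14, 17, 31, 44, 55, 59, 51, 50, 52, 52, 52, 52, 52, 52, 53, 52, 53, 52, 52, 53, 53, 53, 53, 53, 52, 52, 52, 52, 52, 53, 52, 52, 53, 51, 52, 52, 52]
263 [16, 16, 15, 14, 22, 31, 36, 40, 45, 47, 50, 50, 52, 51, 52, 52, 53, 53, 53, 52, 53, 51, 53, 53, 53, 52, 52, 53, 52, 52, 52, 52, 52, 51, 52, 52, 51, 51, 52, 52]
268 [14, 13, 14, 15, 18, 27, 37, 43, 48, 49, 51, 51, 53, 53, 52, 52, 53, 52, 53, 52, 53, 52, 52, 53, 53, 52, 52, 51, 53, 51, 52, 52, 52, 52, 52, 52, 51, 52, 52, 52]
272 [12, 15, 15, 18, 24, 29, 34, 43, 47, 50, 50, 52, 51, 52, 52, 53, 52, 52, 53, 52, 51, 52, 53, 54, 52, 53, 53, 52, 52, 53, 52, 52, 52, 52, 53, 52, 52, 52, 51, 52]
314 [167, 166, 163, 152, 130, 105, 82, 64, 42, 31, 30, 28, 27, 30, 30, 30, 29, 31, 31, 32, 31, 30, 31, 32, 33, 31, 33, 31, 33, 34, 33, 46, 72, 90, 80, 67, 53, 39, 37, 38]
321 [166, 164, 158, 145, 119, 112, 132, 160, 165, 163, 163, 165, 166, 166, 169, 170, 171, 172, 173, 173, 172, 173, 173, 173, 172, 172, 171, 170, 163, 146, 131, 120, 109, 96, 83, 64, 45, 25, 17, 14]
328 [161, 142, 117, 110, 108, 108, 119, 134, 124, 98, 86, 82, 96, 111, 119, 120, 119, 107, 100, 107, 113, 114, 131, 143, 141, 135, 148, 167, 169, 160, 148, 141, 133, 121, 115, 116, 115, 116, 129, 138]
343 [167, 167, 168, 167, 163, 148, 123, 130, 160, 171, 173, 172, 173, 174, 174, 175, 174, 172, 173, 175, 176, 174, 170, 165, 162, 164, 166, 167, 166, 163, 152, 142, 135, 129, 122, 116, 104, 91, 84, 83]
[ 0.52183777 -0.12696425  0.21749062]
```

The timer now spans rows 246 to 269 in the side view, matching the flat, centred prediction. Next is the small bottle.

{"api": "jog_arm", "payload": {"deltas": [[[1, 4, -3, 0, 0], [1, 2.7, -2.6, 0, 0], [1, 0, 0, -4, 0], [1, 0, 0, -3, 0], [1, 0, 0, 0, 0], [1, 0, 0, 0, 0]]]}}

```text
time_s: 38.2
tcp_pos: [0.5898, -0.1836, 0.1485]
eef_rot: [-179.9, -0.0, -90.3]
contact_force: [0.3, -0.7, 0.9]
gripper_width: 0.0877
gripper_force: 0.0
```

{"api": "jog_arm", "payload": {"deltas": [[[1, -0.1, 0, -2, 0], [1, 0, 0, -2.2, 0], [-0.2, 0, 0, 0, 0], [-0.2, 0, 0, 0, 0], [-0.2, 0, 0, 0, 0], [-0.2, 0, 0, 0, 0], [-1, 0, 0, 0, 0], [-1, 0, 0, 0, 0]]], "force": 25}}

```text
time_s: 39.2
tcp_pos: [0.588, -0.1838, 0.1052]
eef_rot: [-180.0, -0.0, -90.3]
contact_force: [0.2, 0.1, -0.4]
gripper_width: 0.0331
gripper_force: 0.2
```

{"api": "jog_arm", "payload": {"deltas": [[[-1, 0, 0, 0, 0], [-1, 0, 0, 0, 0], [-1, 0, 0, 0, 0], [-1, 0, 0, 0, 0], [-1, 0, 0, 0, 0], [-1, 0, 0, 0, 0]]]}}

```text
time_s: 39.95
tcp_pos: [0.588, -0.1838, 0.1051]
eef_rot: [-180.0, -0.0, -90.3]
contact_force: [1.0, -1.0, -0.0]
gripper_width: 0.0283
gripper_force: 24.9
```

{"api": "jog_arm", "payload": {"deltas": [[[-1, 0, 0, 1, 0], [-1, 0, 0, 3, 0], [-1, 0, 0, 5, 0], [-1, 0, 0, 5, 0], [-1, 0, 0, 3, 0], [-1, 0, 2, 0, 0], [-1, 0.4, 5, 0, 0], [-1, 0.4, 6, 0, 0]]]}}

```text
time_s: 40.95
tcp_pos: [0.5947, -0.0525, 0.2738]
eef_rot: [179.9, 0.0, -90.5]
contact_force: [1.0, 0.1, -1.9]
gripper_width: 0.0285
gripper_force: 24.8
```

{"api": "jog_arm", "payload": {"deltas": [[[-1, 0.4, 6, 0, 0], [-1, 0.4, 6, 0, 0], [-1, 0.5, 6, 0, 0], [-1, 0.5, 6, 0, 0], [-1, 0.5, 5, 0, 0], [-1, 0.5, 4.2, 0, 0], [-1, 0, 0, 0, 0], [-1, 0, 0, 0, 0]]]}}

```text
time_s: 41.95
tcp_pos: [0.6228, 0.2784, 0.2736]
eef_rot: [179.9, -0.1, -90.3]
contact_force: [0.6, -0.4, -2.6]
gripper_width: 0.0279
gripper_force: 24.8
```

{"api": "jog_arm", "payload": {"deltas": [[[-1, 0.1, 0, -4, 0], [-1, 0, 0, -5, 0], [-1, 0, 0, -4, 0], [-1, 0, 0, -2, 0], [-1, 0, 0, -0.8, 0], [-1, 0, 0, -0.3, 0], [-1, 0, 0, 0, 0], [-1, 0, 0, 0, 0]]]}}

```text
time_s: 42.95
tcp_pos: [0.6254, 0.2784, 0.1152]
eef_rot: [-179.9, 0.1, -90.3]
contact_force: [-0.5, -0.2, -1.0]
gripper_width: 0.028
gripper_force: 24.8
```

{"api": "jog_arm", "payload": {"deltas": [[[-1, 0, 0, -0.3, 0], [-1, 0, 0, -0.2, 0], [-1, 0, 0, -0.1, 0], [-1, 0, 0, -0.05, 0], [-1, 0, 0, 0, 0], [-1, 0, 0, 0, 0]]]}}

```text
time_s: 43.7
tcp_pos: [0.6251, 0.2784, 0.1081]
eef_rot: [-180.0, 0.0, -90.3]
contact_force: [-0.6, 0.4, 4.0]
gripper_width: 0.0279
gripper_force: 24.8
```

Seated at the expected height with 4 N upward. I'll release, retreat and inspect.

{"api": "jog_arm", "payload": {"deltas": [[[0.4, 0, 0, 0, 0], [0.4, 0, 0, 0, 0], [0.4, 0, 0, 0, 0], [0.4, 0, 0, 0, 0], [1, 0, 0, 2, 0], [1, 0, 0, 5, 0], [1, 0, 0, 5, 0], [1, 0, -3, 3, 0]]]}}

```text
time_s: 44.7
tcp_pos: [0.6255, 0.2495, 0.2604]
eef_rot: [-179.8, 0.1, -90.2]
contact_force: [-0.9, -0.1, -0.1]
gripper_width: 0.0869
gripper_force: 0.0
```

{"api": "jog_arm", "payload": {"deltas": [[[1, -1, -6, 0, 0], [1, -1, -6, 0, 0], [1, -1, -6, 0, 0], [1, -1, -6, 0, 0], [1, -1, -6, 0, 0], [1, -1, -6, 0, 0], [1, -1, -6, 0, 0], [1, -1, -6, 0, 0]]]}}

```text
time_s: 45.7
tcp_pos: [0.5443, -0.2337, 0.2579]
eef_rot: [-180.0, -0.0, -90.3]
contact_force: [2.1, -0.3, -0.1]
gripper_width: 0.0877
gripper_force: 0.0
```

{"api": "jog_arm", "payload": {"deltas": [[[1, -2, -6, 0, 0], [1, -2, -6, 0, 0], [1, -2, -6, 0, 0], [1, -2, -6, 0, 0], [1, 0, -6, 0, 0], [1, 0, 0, 0, 0]]]}}

```text
time_s: 46.45
tcp_pos: [0.4643, -0.5326, 0.2556]
eef_rot: [179.9, 0.0, -90.6]
contact_force: [-0.4, 1.1, -0.8]
gripper_width: 0.0877
gripper_force: 0.0
```

Run:
```python
from h import *; import cv2
print(r.get_state()["tcp_pos"])
A=np.mean([r.capture("side").astype(float) for _ in range(4)],0);B=np.mean([r.capture("top").astype(float) for _ in range(6)],0)
c=cv2.resize(A[170:355,170:385].astype(np.uint8),None,fx=2.2,fy=2.2,interpolation=2)
d=cv2.resize(B[165:285,130:240].astype(np.uint8),None,fx=2.9,fy=2.9,interpolation=2)
o=np.zeros((600,800,3),np.uint8);o[:c.shape[0],:c.shape[1]]=c;o[:d.shape[0],478:478+d.shape[1]]=d
e=cv2.resize(A[235:285,300:365].astype(np.uint8),None,fx=4.9,fy=4.9,interpolation=2);o[355:600,478:478+e.shape[1]]=e[:245]
cv2.imwrite("pics/end.png",cv2.convertScaleAbs(o,alpha=1.4))
b=B.mean(2)
for rr in (252,257,263,268,272): print(rr,[int(v) for v in b[rr,188:226]])
```

```text
[ 0.46431462 -0.53258629  0.25560572]
252 [6, 7, 6, 7, 14, 51, 61, 73, 113, 130, 122, 114, 113, 113, 111, 112, 112, 111, 109, 109, 108, 108, 106, 108, 115, 123, 126, 126, 104, 57, 18, 24, 50, 67, 93, 118, 118, 119]
257 [44, 13, 10, 8, 11, 26, 42, 92, 128, 115, 88, 91, 83, 69, 72, 72, 64, 76, 86, 86, 83, 80, 71, 62, 63, 65, 96, 121, 97, 45, 19, 31, 56, 77, 86, 85, 74, 65]
263 [15, 6, 9, 12, 27, 52, 60, 93, 131, 131, 107, 81, 82, 114, 138, 129, 104, 86, 87, 111, 135, 136, 116, 87, 86, 109, 133, 128, 93, 41, 21, 48, 67, 78, 87, 84, 79, 98]
268 [16, 17, 15, 19, 36, 49, 56, 99, 136, 141, 142, 141, 143, 143, 142, 141, 142, 142, 141, 141, 140, 140, 140, 140, 139, 138, 137, 123, 85, 33, 18, 44, 55, 62, 98, 122, 125, 126]
272 [15, 15, 15, 21, 44, 51, 34, 15, 13, 17, 18, 17, 17, 16, 15, 16, 17, 16, 15, 15, 18, 15, 15, 17, 17, 16, 18, 15, 14, 17, 29, 65, 77, 63, 98, 122, 125, 124]
```

View pics/end.png

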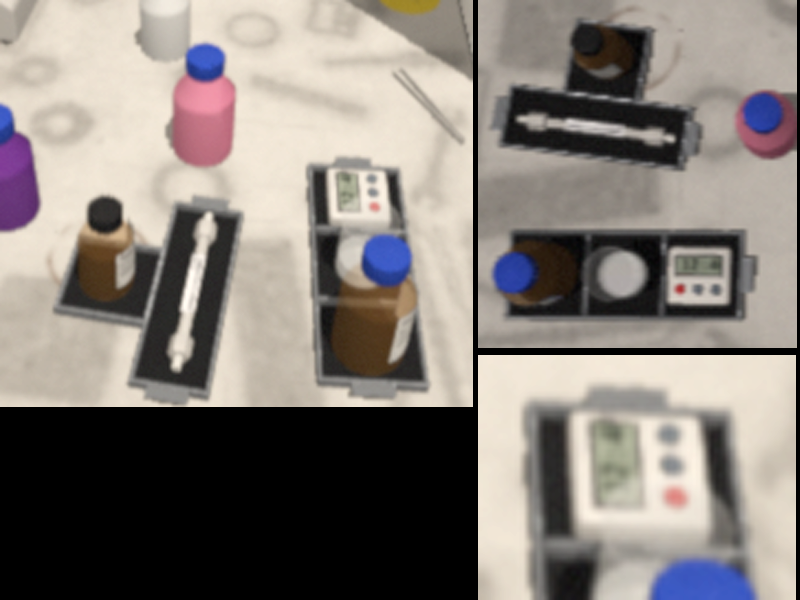

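The final views show all five items in place:
- **Row tray:** the large bottle and beaker stand upright, and the timer lies clear of both walls.
- **Slot tray:** the column is in the slot and the small bottle stands upright in the square pocket.
- **Middle bottle:** it is in view only in part, and the arm never touched it.

Handing in.

```bash
python3 -c "
from plant import r
print(r.close_job())"
```

```text
the job is handed in; nothing more can be done
None
```

The job is handed in at about 47 s of the 128 s: the final pictures show both kits made up as asked and the middle-sized bottle left untouched, though the timer had first been set down against a pocket divider and was slid about 5 mm clear.

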